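Pack the model vehicles into the storage box in two layers

TASK

Put the model vehicles away: take hold of the pull on the storage box's lid, tip the lid up on its opposite edge, lift it off and lay it flat on the table beside the box, plug side down. Stand all the vans (two or three) on the floor of the box, then lay the separator sheet level on the ledges above them with its grip bar up, and stand the low cars (one or two) on the sheet inside the box, all wheels down. Set things down rather than dropping them, leave the other things on the table alone, and leave the lid off, since the top layer is still to be listed.

Things in the scene. Friction and masses are not known exactly. Their poses are not given: they have to be found in the camera images.
- box: Fixed open plywood box, 230 (x) x 120 (y) x 86 mm tall, walls and floor 8 mm thick (inside 214 x 104). Inside each x end a ledge block 12 mm deep spans the width, top 50 mm above the table; the floor between them, 190 x 104 mm, takes three vans lying along the box's y, at box x = -58, 0, 58 mm. Origin: centre of underside, on the table; z up. Yaw within 0.15 rad of 0.
- lid: Loose plywood lid, at first seated on the box. Plate 234 (x) x 124 (y) mm, z 5 to 11 mm; under it a slab 207 x 97 x 5 mm that sits in the rim with 3.5 mm play. Origin: centre of the slab's underside (81 mm above the box's origin when seated, 0 on the table). Dark pull block 44 (x) x 14 (y) mm, z 11 to 43 mm, centred at y = +45 mm, near the +y long edge. About 0.18 kg.
- lid_edge (a point): Point at the middle of the lid's -y long edge, lower side of the plate (x 0, y -62, z 5 mm in the lid's frame): the edge opposite the pull, on which the lid tips.
- box_rim (a point): Point at the middle of the box's -y long rim, outer edge (x 0, y -60, z 86 mm in the box's frame), where that lid edge rests.
- sheet: Stiff card separator sheet 206 (x) x 97 (y) x 4 mm; wooden grip bar on top across its middle, 14 (x) x 60 (y) mm, z 4 to 28 mm. Origin: centre of underside. About 0.13 kg. Fits in the box with 4 mm play, x along the box's x (either way round), resting on both ledges, origin then 50 mm above the table. One car fits each side of the bar, along the box's y, at box x = -58 or 58 mm.
- van1: Die-cast model van, tall box body, 80 (x, length) x 32 (y) x 38 mm tall, about 0.14 kg. Flat sides. Origin: centre of the underside, z up when on its wheels. The wheels do not turn. Goes on the floor of the box (origin then 8 mm above the table). May be absent.
- van2: Die-cast model van, tall box body, 80 (x, length) x 32 (y) x 38 mm tall, about 0.14 kg. Flat sides. Origin: centre of the underside, z up when on its wheels. The wheels do not turn. Goes on the floor of the box (origin then 8 mm above the table). May be absent.
- van3: Die-cast model van, tall box body, 80 (x, length) x 32 (y) x 38 mm tall, about 0.14 kg. Flat sides. Origin: centre of the underside, z up when on its wheels. The wheels do not turn. Goes on the floor of the box (origin then 8 mm above the table). May be absent.
- car1: Die-cast model low car (saloon), 74 (x, length) x 30 (y) mm, 24 mm tall: sides flat up to 14 mm, then a cabin 34 x 25 mm centred at x = 5 mm. About 0.08 kg. Origin: centre of the underside, z up when on its wheels. The wheels do not turn. Goes on the separator sheet (origin then 54 mm above the table). May be absent.
- car2: Die-cast model low car (saloon), 74 (x, length) x 30 (y) mm, 24 mm tall: sides flat up to 14 mm, then a cabin 34 x 25 mm centred at x = 5 mm. About 0.08 kg. Origin: centre of the underside, z up when on its wheels. The wheels do not turn. Goes on the separator sheet (origin then 54 mm above the table). May be absent.
- carton: Bystander: small closed cardboard carton without wheels, 34 x 62 x 30 mm tall, standing among the vehicles. Origin: centre of the underside. To be left alone.
- magnifier: Bystander: magnifying glass lying flat beyond the box, lens 60 mm across, handle 80 mm, 8 mm tall. Origin: centre of the lens. To be left alone.
- mug: Bystander: white mug, 80 mm across, 85 mm tall, beyond the box. Origin: centre of the underside. To be left alone.
- jar: Bystander: amber glass jar, 56 mm across, 70 mm tall, beyond the box. Origin: centre of the underside. To be left alone.
Things that resemble listed ones, but are neither listed nor needed, are in the scene too. What is shaped like the van2 but pink or yellow is not meant. What is shaped like the van1 but pink is not meant.

How it is judged:
On the way, in this order (a step that is already met when the one before it is completed fails the run):
1. The lid is tipped up by at least 0.2 rad with its opposite edge still at the box's rim (within 25 mm) (angle between lid's own z axis and vertical above 0.2 rad and distance between lid_edge and box_rim below 0.025 m), for 0.1 s.
2. The lid is off, lying flat on the table beside the box, released (height (world z) of lid below 0.012 m and angle between lid's own z axis and vertical below 0.08 rad and horizontal distance between lid and box above 0.1 m and linear speed of lid below 0.05 m/s and contact force between the fingers and lid below 0.1 N), for 0.2 s.
3. Every van present stands on the floor of the box, released (x of van1 in the frame of box between -0.1 and 0.1 m and y of van1 in the frame of box between -0.05 and 0.05 m and z of van1 in the frame of box between 0 and 0.016 m and angle between each of van1, van2, van3's own z axis and vertical below 0.15 rad and linear speed of each of van1, van2, van3 below 0.05 m/s and contact force between the fingers and van1 below 0.1 N and x of van2 in the frame of box between -0.1 and 0.1 m and y of van2 in the frame of box between -0.05 and 0.05 m and z of van2 in the frame of box between 0 and 0.016 m and contact force between the fingers and van2 below 0.1 N and x of van3 in the frame of box between -0.1 and 0.1 m and y of van3 in the frame of box between -0.05 and 0.05 m and z of van3 in the frame of box between 0 and 0.016 m and contact force between the fingers and van3 below 0.1 N), for 0.2 s.
4. The separator sheet lies level on the ledges, released (z of sheet in the frame of box between 0.045 and 0.055 m and angle between sheet's own z axis and vertical below 0.05 rad and horizontal distance between sheet and box below 0.015 m and linear speed of sheet below 0.05 m/s and contact force between the fingers and sheet below 0.1 N), for 0.2 s.
At the end, for the whole second after the job is handed in: Lid flat on the table (tilt < 0.08 rad), 100 mm or more from the box centre; vans wheels down on the box floor; sheet level on the ledges (tilt < 0.05 rad, within 5 mm in height, 15 mm of centre); cars wheels down on the sheet in the box (tilt < 0.15 rad); all at rest and released (all of step 2 and all of step 3 and all of step 4 and x of car1 in the frame of box between -0.1 and 0.1 m and y of car1 in the frame of box between -0.05 and 0.05 m and z of car1 in the frame of box between 0.048 and 0.062 m and angle between each of car1, car2's own z axis and vertical below 0.15 rad and linear speed of each of car1, car2 below 0.05 m/s and contact force between the fingers and car1 below 0.1 N and x of car2 in the frame of box between -0.1 and 0.1 m and y of car2 in the frame of box between -0.05 and 0.05 m and z of car2 in the frame of box between 0.048 and 0.062 m and contact force between the fingers and car2 below 0.1 N); the robot touches nothing.
It fails at once if A bystander (carton, magnifier, mug or jar) is moved by more than 50 mm (distance of any of carton, magnifier, mug, jar from where it was at the start of the episode above 0.05 m).
It fails at once if The lid or the sheet is dropped (falls free faster than 0.7 m/s) ((linear speed of lid above 0.7 m/s and contact force between the fingers and lid below 0.1 N) or (linear speed of sheet above 0.7 m/s and contact force between the fingers and sheet below 0.1 N)).
It fails at once if A vehicle is dropped from a height (falls free faster than 0.8 m/s above the level it is put down on) ((linear speed of van1 above 0.8 m/s and height (world z) of van1 above 0.025 m and contact force between the fingers and van1 below 0.1 N) or (linear speed of van2 above 0.8 m/s and height (world z) of van2 above 0.025 m and contact force between the fingers and van2 below 0.1 N) or (linear speed of van3 above 0.8 m/s and height (world z) of van3 above 0.025 m and contact force between the fingers and van3 below 0.1 N) or (linear speed of car1 above 0.8 m/s and height (world z) of car1 above 0.066 m and contact force between the fingers and car1 below 0.1 N) or (linear speed of car2 above 0.8 m/s and height (world z) of car2 above 0.066 m and contact force between the fingers and car2 below 0.1 N)).
Of van1, van2, van3 only 2 to 3 are there at a start; the rules pass over those that are not, and their reading is None.
Of car1, car2 only 1 to 2 are there at a start; the rules pass over those that are not, and their reading is None.
At some moment in a run one of van1, van2, van3, car1, car2 may be knocked a few centimetres aside while the robot is not near it.
It also fails if it takes over 210 s, if anything falls off the work surface, if the arm or the gripper's body presses on something with over 40 N, if the wrist force passes 120 N, or if a joint passes its speed limit or range.

ROBOT

A 7-joint arm with a two-finger parallel gripper is mounted at the origin on the work surface. World frame = base frame: x ahead of the robot, y to its left, z up, the work surface at z = 0. Lengths are in m, angles in rad, forces in N, time in s.
With the tool pointing down it reaches from about 0.35 to 0.9 m from the base axis. Payload 19.9 kg.
Tool frame: the origin (TCP) lies midway between the tips of the shut fingers; the grasp point (between the pads) lies 19 mm behind it; z points along the fingers, y is the line along which they close (so a half turn about z gives the same grasp; the last joint's range is limited). The gripper opens to 94 mm and grips with 3 to 60 N. Pads are 16 mm wide; open, the fingers measure 119 mm over their backs; the gripper's body (75 mm by 177 mm) begins 78 mm behind the grasp point.
Start: joints at [1.121, 0.417, -0.01, 1.614, 0.005, 1.111, -0.053], TCP at [0.248, -0.574, 0.205] pointing down, gripper open.
Joint ranges: [-2.81, 2.81], [-0.39, 2.02], [-1.27, 1.25], [0.06, 2.57], [-1.19, 4.33], [0.19, 2], [-2.82, 2.82]. Speed limits (rad/s): [1.89, 1.89, 2.39, 2.39, 3.01, 3.01, 3.01].

INTERFACE

Orientations are given as a 3x3 rotation matrix whose columns are the frame's x, y, z axes.
In Python, from rig import arm, viewer, workorder gives the robot as it stands.
- The arm moves only by the tool step_arm, never from a script. Its argument "deltas" is one flat list of numbers, 7 for each row, row after row: the shift along the tool's x, y, z in cm, then the turn, a rotation vector about the tool's x, y, z in rad, then the closure, from 0 (fully open) to 1 (shut). A call has 1 to 20 rows; each row shifts and turns the commanded pose from where the row before left it, along the tool's axes as they then stand; what a row does not reach is not made up. A row lasts 1/12 s, in which the tool goes at most 41.7 mm and 7.16 degrees, less where a joint would pass 70% of its speed; a pose out of reach is approached as far as the arm can. A call with a gripper value outside its range is refused whole. The fingers move at their own pace and stop on an object; "squeeze" is the grip in N (left out, the last holds). Time passes only in rows, so rows that do not move let the fingers close. It gives the time, the measured TCP pose, the force, the opening and the grip force at its end, in the units of the state.
- arm.get_obs(): the state, without advancing time (a new reading comes with each control period).
- viewer.grab_frame(name): name is "scene" or "top" or "wrist"; returns the picture (384x512x3 uint8, blue, green, red); there is no depth.
- viewer.calibration(name): a dict with "K" (3x3 intrinsics, pixels), "cam_to_world" (4x4, takes a point from camera to world coordinates); the wrist camera has in their place "tool_from_camera" (4x4, takes a point from camera to tool coordinates, whose origin is the TCP and whose axes are the flange's). Camera axes: x right, y down, z forward; pixel columns grow to the right and rows downward; lengths in m; the calibration is good to about 2 mm. A picture is of the moment at which its call begins: read the wrist's pose just before it. calibration takes no time and is no camera call.
- workorder.finish_job(): hands the job in; it is judged then, once.
The state is a dict: "time": time; "joint_pos": joint angles; "qvel": joint speeds; "effort": joint torques, N m; "position": TCP position; "orientation": TCP orientation; "force": force on the tool from outside, world axes, zero at the start; "moment": the same for the moment, N m; "width": opening from 0.0 (shut) to 1.0 (fully open); "gripper_force": force on a finger pad.
Only numpy, scipy, OpenCV 4.12 (cv2) and the standard library are available. Lean on these libraries where they do the work, as an engineer would, in place of code of your own. Each camera call takes 0.05 s, during which the arm holds its last target. There are 200 camera calls.

## Working session

There is one attempt and no reset: what is moved stays moved. The work goes in short steps, Python scripts to look and compute and a tool call to move; the robot and the scene stay as the last step left them, time stands still between calls to the robot, and variables do not carry over. Pictures are saved under pics/ and viewed, at most 14 in all, crops included, and the job is handed in when it is done.

Besides the shell and the picture viewer there is one more tool, called after "Call:" by a JSON object that holds its "fn" and its "kwargs", one argument or row to a line. step_arm: Moves the arm, as the interface text tells. Its arguments: {"type":"object","properties":{"deltas":{"type":"array"},"squeeze":{"type":"number"}},"required":["deltas"]}

```bash
mkdir -p pics; ls; cat > h.py <<'E'
import numpy as np, cv2
from rig import arm, viewer, workorder
def snap(n,f):
    im=viewer.grab_frame(n); cv2.imwrite('pics/'+f,im); return im
def ray(n,u,v,z):
    c=viewer.calibration(n);K=np.array(c['K']);T=np.array(c['cam_to_world'])
    d=T[:3,:3]@np.linalg.inv(K)@[u,v,1];o=T[:3,3];return (o+d*(z-o[2])/d[2])
E
python3 - <<'E'
from h import *
a=snap('top','t0.png');b=snap('scene','s0.png')
cv2.imwrite('pics/t0b.png',cv2.resize(a,(800,600),interpolation=cv2.INTER_CUBIC))
cv2.imwrite('pics/s0b.png',cv2.resize(b,(800,600),interpolation=cv2.INTER_CUBIC))
o=arm.get_obs();print(o)
for n in('top','scene'):print(viewer.calibration(n))
E
```

```text
pics
{'time': 0.1, 'joint_pos': array([ 1.12148365,  0.41792043, -0.01032328,  1.61405236,  0.00470822,
        1.11072488, -0.0529814 ]), 'qvel': array([ 0.0009342 , -0.00054063, -0.00029887, -0.00115681,  0.000341  ,
       -0.00034166, -0.00107708]), 'effort': array([ 2.24150579e-03, -8.52573967e+01,  6.40311521e-01, -4.26694894e+01,
       -4.87692130e-02,  1.63362542e-02,  2.17799784e-04]), 'position': array([ 0.24774982, -0.573452  ,  0.20490982]), 'orientation': array([[ 9.17971245e-01,  3.96646617e-01, -5.04541194e-04],
       [ 3.96646929e-01, -9.17970751e-01,  9.56280185e-04],
       [-8.38487589e-05, -1.07796243e-03, -9.99999415e-01]]), 'force': array([-0.66738101, -0.36430202, -0.02465077]), 'moment': array([0.00416478, 0.01582387, 0.02569666]), 'gripper_force': 0.0, 'width': 1.0007473112377623}
{'K': array([[378.21004438,   0.        , 253.65188593],
       [  0.        , 378.21004438, 195.83300984],
       [  0.        ,   0.        ,   1.        ]]), 'cam_to_world': array([[-0.02236713, -0.99274755,  0.11811866,  0.39606828],
       [-0.99964758,  0.02389788,  0.01155882,  0.15999944],
       [-0.01429778, -0.1178185 , -0.99293221,  1.38609779],
       [ 0.        ,  0.        ,  0.        ,  1.        ]])}
{'K': array([[375.0401334 ,   0.        , 253.27256295],
       [  0.        , 375.0401334 , 195.46961516],
       [  0.        ,   0.        ,   1.        ]]), 'cam_to_world': array([[ 7.61056079e-01,  5.02836977e-01, -4.09815347e-01,
         1.12186774e+00],
       [ 6.48685690e-01, -5.90643964e-01,  4.79944355e-01,
        -4.90572001e-01],
       [-7.21192263e-04, -6.31105920e-01, -7.75696331e-01,
         1.17453665e+00],
       [ 0.00000000e+00,  0.00000000e+00,  0.00000000e+00,
         1.00000000e+00]])}
```

View pics/t0b.png

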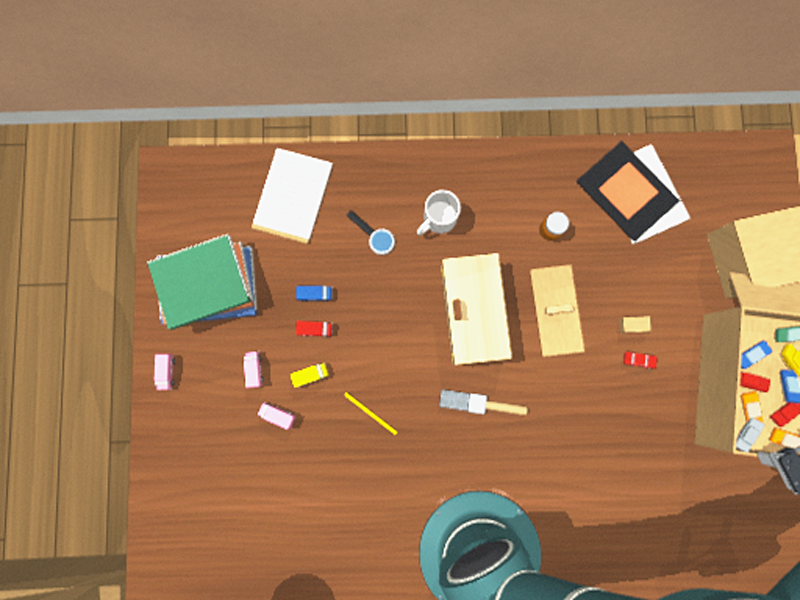

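View pics/s0b.png

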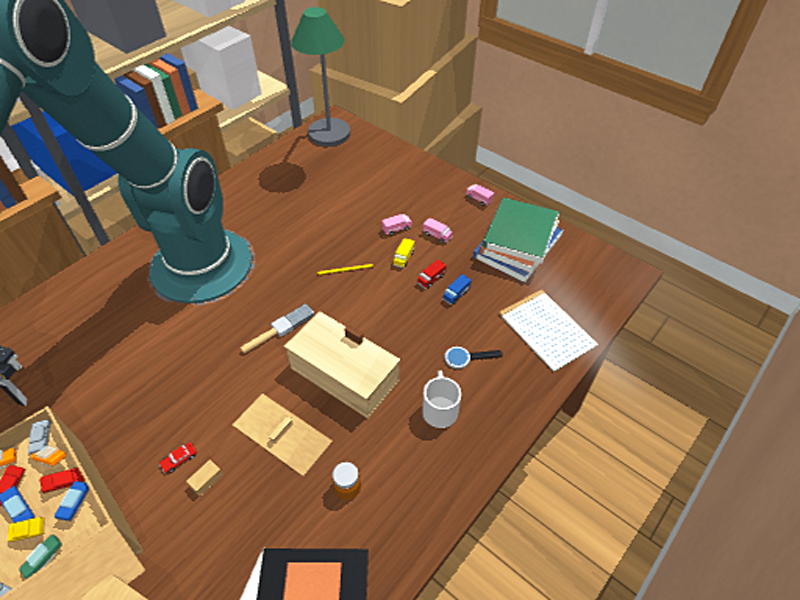

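Candidates (800×600 top view):
- Van-shaped: blue (313,293), red (313,328), yellow (310,375), and pink (163,371), (252,369) and (276,416). The pink and yellow ones are ruled out, so the blue and red ones are the vans.
- Car: the red one at (640,360). The tan block at (637,324) is the carton.
- The lid pull is at (459,309) and the sheet at (557,310).

I'll confirm these in an enlarged crop.

```bash
python3 - <<'E'
from h import *
a=cv2.imread('pics/t0.png')
A=cv2.resize(a[160:260,155:225],(420,600),interpolation=cv2.INTER_CUBIC)   #6x
C=cv2.resize(a[195:240,390:430],(240,270),interpolation=cv2.INTER_CUBIC)
m=np.zeros((600,680,3),np.uint8);m[:,:420]=A;m[:270,430:670]=C
cv2.imwrite('pics/c1.png',m)
cv2.imwrite('pics/c2.png',cv2.resize(a[155:240,270:380],(770,595),interpolation=cv2.INTER_CUBIC)) #7x
c=viewer.calibration('wrist');print(c)
E
```

```text
{'K': array([[283.78414126,   0.        , 251.94609544],
       [  0.        , 283.78414126, 190.84422035],
       [  0.        ,   0.        ,   1.        ]]), 'tool_from_camera': array([[-3.51332168e-04, -9.61912664e-01, -2.73356731e-01,
         7.87510400e-02],
       [ 9.99999631e-01, -1.23741618e-04, -8.49817775e-04,
        -1.32363795e-04],
       [ 7.83624875e-04, -2.73356929e-01,  9.61912353e-01,
        -1.78601128e-01],
       [ 0.00000000e+00,  0.00000000e+00,  0.00000000e+00,
         1.00000000e+00]])}
```

View pics/c1.png

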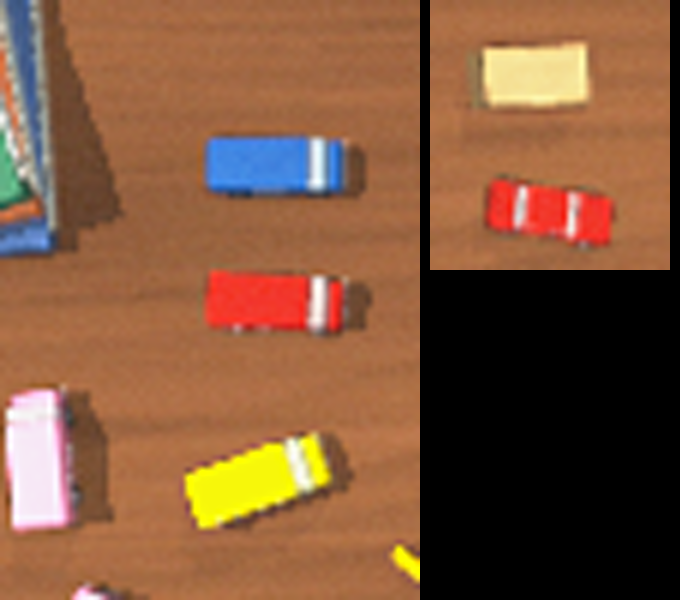

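View pics/c2.png

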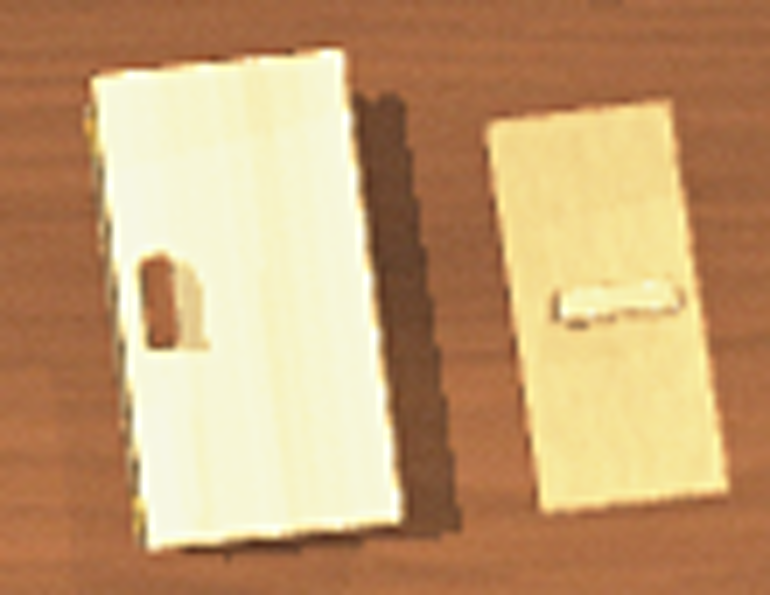

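The crops confirm the red and blue vans (c1: 275,165 and 275,300), the red saloon at (550,212) and the wheel-less carton at (535,75). c2 shows the lid corners at (92,77), (344,50), (402,522), (148,550), the pull at (158,302), and the sheet bar at (617,302).

```bash
python3 - <<'E'
from h import *
def R(pts,s,ox,oy,z): return np.array([ray('top',(u+.5)/s+ox-.5,(v+.5)/s+oy-.5,z)[:2] for u,v in pts])
def box(n,P):
    r=P.mean(0); e=(P[0]+P[1]-P[2]-P[3])/2; w=(P[0]+P[3]-P[1]-P[2])/2
    print(n,r.round(4),'len',np.linalg.norm(e).round(4),np.linalg.norm(w).round(4),'ang',np.arctan2(e[1],e[0]).round(3),(np.arctan2(w[1],w[0])-np.pi/2).round(3))
box('lid',R([(92,77),(344,50),(402,522),(148,550)],7,270,155,.092))
print('pull',R([(158,302)],7,270,155,.124))
box('sheet',R([(487,127),(671,100),(727,492),(540,513)],7,270,155,.004))
print('bar',R([(556,305),(682,292)],7,270,155,.028))
box('blue',R([(206,137),(338,137),(338,192),(206,192)],6,155,160,.038))
box('red',R([(206,270),(340,275),(340,331),(206,328)],6,155,160,.038))
box('car',R([(490-430,180),(613-430,193),(610-430,243),(488-430,230)],6,390,195,.018))
box('carton',R([(482-430,47),(587-430,43),(589-430,103),(484-430,106)],6,390,195,.03))
c=viewer.calibration('top')
for n,p in dict(mug=(441,212),jar=(557,224),mag=(381,241),magh=(350,213),brush0=(440,400),brush1=(525,410),pen0=(346,394),pen1=(396,433)).items(): print(n,ray('top',p[0]*.64,p[1]*.64,.0)[:2].round(3))
E
```

```text
lid [ 5.416e-01 -5.000e-04] len 0.2349 0.125 ang 0.081 0.085
pull [[0.53674743 0.0457634 ]]
sheet [ 0.5423 -0.1991] len 0.206 0.0979 ang 0.084 0.106
bar [[ 0.54099033 -0.16726293]
 [ 0.54616389 -0.23217304]]
blue [0.5932 0.3688] len 0.0334 0.0795 ang -0.006 -0.024
red [0.5109 0.3687] len 0.0341 0.0802 ang -0.006 -0.053
car [ 0.4227 -0.3801] len 0.0299 0.0728 ang -0.12 -0.129
carton [ 0.5038 -0.3724] len 0.0356 0.0624 ang -0.037 0.01
mug [0.786 0.064]
jar [ 0.749 -0.213]
mag [0.719 0.209]
magh [0.789 0.283]
brush0 [0.339 0.08 ]
brush1 [ 0.312 -0.115]
pen0 [0.358 0.298]
pen1 [0.266 0.183]
```

```bash
cat >> h.py <<'E'
from scipy.spatial.transform import Rotation as Ro
def down(yaw): # tool x at yaw, z down
    c,s=np.cos(yaw),np.sin(yaw); return np.array([[c,s,0],[s,-c,0],[0,0,-1.]])
def plan(p,yaw,Rt=None):
    o=arm.get_obs();R=np.array(o['orientation']);d=np.array(p)-o['position']
    Rt=down(yaw) if Rt is None else Rt
    rv=Ro.from_matrix(R.T@Rt).as_rotvec()
    print('shift(tool now) cm',(R.T@d*100).round(2),'shift(target tool)',(Rt.T@d*100).round(2),'turn',rv.round(3),'t',o['time'],'pos',o['position'].round(4),'w',round(o['width'],3),'F',o['force'].round(1))
def wsnap(f,s=1):
    o=arm.get_obs();im=viewer.grab_frame('wrist');cv2.imwrite('pics/'+f,im)
    c=viewer.calibration('wrist');T=np.eye(4);T[:3,:3]=o['orientation'];T[:3,3]=o['position']
    np.save('pics/'+f+'.npy',T@np.array(c['tool_from_camera']));return im
def wray(f,u,v,z):
    T=np.load('pics/'+f+'.npy');K=np.array(viewer.calibration('wrist')['K'])
    d=T[:3,:3]@np.linalg.inv(K)@[u,v,1];o=T[:3,3];return o+d*(z-o[2])/d[2]
E
python3 -c "
from h import *
plan((.538,.044,.22),.083)"
```

```text
shift(tool now) cm [ 51.14 -45.17  -1.46] shift(target tool) [ 34.04 -59.13  -1.51] turn [-0.001  0.     0.325] t 0.1 pos [ 0.2477 -0.5735  0.2049] w 1.001 F [-0.7 -0.4 -0. ]
```

Call:
{"fn": "step_arm", "kwargs": {
  "deltas": [3.0,-2.66,-0.09,0,0,0,0,3.0,-2.66,-0.09,0,0,0,0,3.0,-2.66,-0.09,0,0,0,0,3.0,-2.66,-0.09,0,0,0,0,3.0,-2.66,-0.09,0,0,0,0,3.0,-2.66,-0.09,0,0,0,0,3.0,-2.66,-0.09,0,0,0,0,3.0,-2.66,-0.09,0,0,0,0,3.0,-2.66,-0.09,0,0,0,0,3.0,-2.66,-0.09,0,0,0,0,3.0,-2.66,-0.09,0,0,0,0,3.0,-2.66,-0.09,0,0,0,0,3.0,-2.66,-0.09,0,0,0,0,3.0,-2.66,-0.09,0,0,0,0,3.0,-2.66,-0.09,0,0,0,0,3.0,-2.66,-0.09,0,0,0,0,3.0,-2.66,-0.09,0,0,0,0,0,0,0,0,0,0.108,0,0,0,0,0,0,0.108,0,0,0,0,0,0,0.108,0],
  "squeeze": 40
}}

```text
time: 1.77
position: [0.5366, 0.0443, 0.2202]
orientation: [[0.997, 0.08, -0.001], [0.08, -0.997, 0.0], [-0.001, -0.0, -1.0]]
force: [-0.4, 0.2, -0.4]
width: 1.001
gripper_force: 0.0
```

Call:
{"fn": "step_arm", "kwargs": {
  "deltas": [0,0,0,0,0,0,0,0,0,0,0,0,0,0,0,0,0,0,0,0,0]
}}

```text
time: 2.02
position: [0.5366, 0.0436, 0.2207]
orientation: [[0.996, 0.087, -0.0], [0.087, -0.996, -0.0], [-0.0, -0.0, -1.0]]
force: [-0.1, 0.7, -0.5]
width: 0.999
gripper_force: 0.0
```

```bash
python3 -c "
from h import *
plan((.538,.044,.18),.083)
im=wsnap('w1.png')
cv2.imwrite('pics/w1b.png',cv2.resize(im,(800,600)))"
```

```text
shift(tool now) cm [ 0.14 -0.03  4.07] shift(target tool) [ 0.14 -0.03  4.07] turn [-0.     0.     0.005] t 2.0167 pos [0.5366 0.0436 0.2207] w 0.999 F [-0.1  0.7 -0.5]
```

View pics/w1b.png

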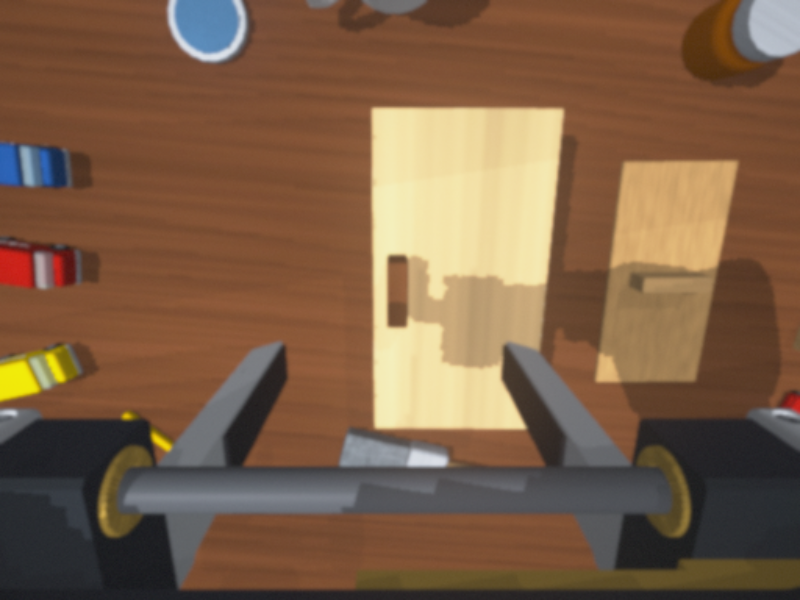

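The wrist view shows the lid's left edge upright at column 373, corners (373,108), (563,108) and (374,428). The pull spans (388–407, 255–327), with its top face down to about row 303.

```bash
python3 -c "
from h import *
W=lambda u,v,z:wray('w1.png',(u+.5)*.64-.5,(v+.5)*.64-.5,z)
for u,v in((373,108),(563,108),(374,428)):print(W(u,v,.092)[:2].round(4))
for u,v in((388,255),(407,255),(388,303),(407,303)):print('p',W(u,v,.124)[:2].round(4))
"
```

```text
[0.6534 0.0674]
[ 0.664  -0.0541]
[0.4212 0.0493]
p [0.565  0.0499]
p [0.566 0.038]
p [0.5337 0.0473]
p [0.5347 0.035 ]
```

Call:
{"fn": "step_arm", "kwargs": {
  "deltas": [0.13,0.1,2.0,0,0,0,0,0,0,2.5,0,0,0,0,0,0,2.5,0,0,0,0,0,0,2.5,0,0,0,0,0,0,1.5,0,0,0,0,0,0,1.0,0,0,0,0,0,0,0.4,0,0,0,0,0,0,0,0,0,0,0.5,0,0,0,0,0,0,0.8,0,0,0,0,0,0,1,0,0,0,0,0,0,1,0,0,0,0,0,0,1,0,0,0,0,0,0,1,0,0,0,0,0,0,1,0,0,0,0,0,0,1],
  "squeeze": 50
}}

```text
time: 3.32
position: [0.5381, 0.0428, 0.0969]
orientation: [[0.996, 0.084, 0.0], [0.084, -0.996, 0.0], [0.0, -0.0, -1.0]]
force: [-0.0, 0.1, -0.3]
width: 0.469
gripper_force: 0.0
```

Call:
{"fn": "step_arm", "kwargs": {
  "deltas": [0,0,0,0,0,0,1,0,0,0,0,0,0,1,0,0,0,0,0,0,1,0,0,0,0,0,0,1,0,0,0,0,0,0,1,0,0,0,0,0,0,1,0,0,0,0,0,0,1,0,0,0,0,0,0,1]
}}

```text
time: 3.98
position: [0.5381, 0.0427, 0.0967]
orientation: [[0.996, 0.084, -0.0], [0.084, -0.996, 0.0], [-0.0, -0.0, -1.0]]
force: [-0.0, -0.1, 0.5]
width: 0.146
gripper_force: 50.0
```

Call:
{"fn": "step_arm", "kwargs": {
  "deltas": [0,0.04,-0.43,0.04,0,0,1,0,0.04,-0.43,0.04,0,0,1,0,0.04,-0.43,0.04,0,0,1,0,0.04,-0.43,0.04,0,0,1,0,0.04,-0.43,0.04,0,0,1,0,0.04,-0.43,0.04,0,0,1,0,0.04,-0.43,0.04,0,0,1,0,0.04,-0.43,0.04,0,0,1,0,0,0,0,0,0,1,0,0,0,0,0,0,1,0,0,0,0,0,0,1,0,0,0,0,0,0,1]
}}

```text
time: 4.98
position: [0.5386, 0.0356, 0.1301]
orientation: [[0.996, 0.081, -0.027], [0.085, -0.946, 0.313], [-0.0, -0.314, -0.949]]
force: [0.1, 1.1, -1.7]
width: 0.148
gripper_force: 50.0
```

```bash
python3 -c "
from h import *
plan((.538,.043,.22),.083)
im=snap('scene','s1.png')
cv2.imwrite('pics/s1b.png',cv2.resize(im[170:300,150:290],(700,600)))"
```

```text
shift(tool now) cm [ 0.01 -3.52 -8.3 ] shift(target tool) [ 0.01 -0.74 -8.99] turn [-0.319  0.     0.002] t 4.9833 pos [0.5386 0.0356 0.1301] w 0.148 F [ 0.1  1.1 -1.7]
```

View pics/s1b.png

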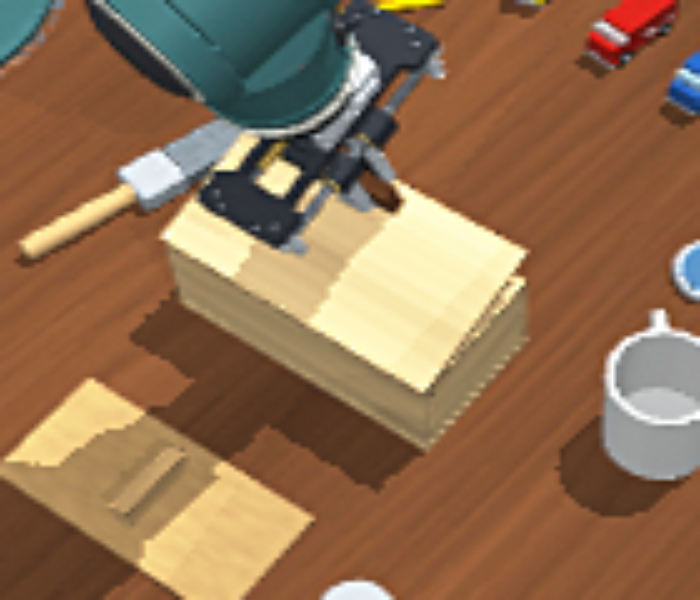

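The lid is tipped about 0.32 rad with its far edge still on the rim. Next I lift it, level it and move it to +y.

Call:
{"fn": "step_arm", "kwargs": {
  "deltas": [0,-0.31,-0.95,0,0,0,1,0,-0.47,-1.42,0,0,0,1,0,-0.47,-1.42,0,0,0,1,0,-0.47,-1.42,0,0,0,1,0,-0.47,-1.42,0,0,0,1,0,0,0,-0.08,0,0,1,0,0,0,-0.08,0,0,1,0,0,0,-0.08,0,0,1,0,0,0,-0.08,0,0,1,0.05,-1.5,0,0,0,0,1,0.05,-2.3,0,0,0,0,1,0.05,-2.3,0,0,0,0,1,0.05,-2.3,0,0,0,0,1,0.05,-2.5,0,0,0,0,1,0.05,-2.5,0,0,0,0,1,0.05,-2.5,0,0,0,0,1,0.05,-2.5,0,0,0,0,1,0.05,-2.0,0,0,0,0,1,0,0,0,0,0,0,1,0,0,0,0,0,0,1]
}}

```text
time: 6.7
position: [0.5257, 0.2397, 0.2006]
orientation: [[0.996, 0.086, 0.0], [0.086, -0.996, 0.0], [0.0, -0.0, -1.0]]
force: [0.2, -1.4, -1.6]
width: 0.144
gripper_force: 50.0
```

```bash
python3 -c "
from h import *
plan((.526,.24,.0157),.083)
im=snap('scene','s2.png')
cv2.imwrite('pics/s2b.png',cv2.resize(im[120:300,160:340],(600,600)))"
```

```text
shift(tool now) cm [ 0.03 -0.02 18.49] shift(target tool) [ 0.03 -0.02 18.49] turn [-0.    -0.     0.003] t 6.7 pos [0.5257 0.2397 0.2006] w 0.144 F [ 0.2 -1.4 -1.6]
```

View pics/s2b.png

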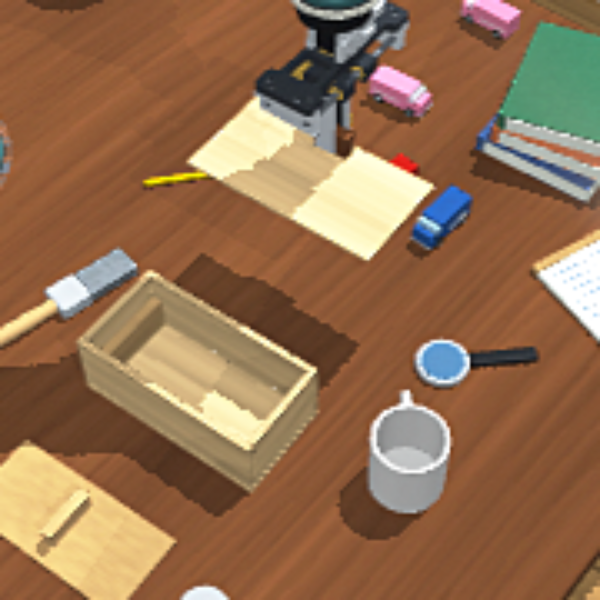

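The lid is held level over free table, so I lower it.

Call:
{"fn": "step_arm", "kwargs": {
  "deltas": [0,0,1.5,0,0,0,1,0,0,2.2,0,0,0,1,0,0,2.2,0,0,0,1,0,0,2.2,0,0,0,1,0,0,2.2,0,0,0,1,0,0,2.2,0,0,0,1,0,0,2.2,0,0,0,1,0,0,1.5,0,0,0,1,0,0,1.0,0,0,0,1,0,0,0.5,0,0,0,1,0,0,0.3,0,0,0,1,0,0,0.2,0,0,0,1,0,0,0.1,0,0,0,1,0,0,0.1,0,0,0,1,0,0,0.1,0,0,0,1,0,0,0,0,0,0,1,0,0,0,0,0,0,1]
}}

```text
time: 8.17
position: [0.5265, 0.2386, 0.0157]
orientation: [[0.996, 0.084, 0.001], [0.084, -0.996, 0.0], [0.001, -0.0, -1.0]]
force: [-0.8, -1.5, 6.9]
width: 0.144
gripper_force: 50.0
```

Call:
{"fn": "step_arm", "kwargs": {
  "deltas": [0,0,0,0,0,0,0.8,0,0,0,0,0,0,0.7,0,0,0,0,0,0,0.5,0,0,0,0,0,0,0.3,0,0,0,0,0,0,0.3,0,0,0,0,0,0,0.3,0,0,0,0,0,0,0.3,0,0,-0.5,0,0,0,0.3,0,0,-1,0,0,0,0.3,0,0,-2,0,0,0,0.3,0,0,-3,0,0,0,0.3,0,0,-3,0,0,0,0,0,0,-3,0,0,0,0,0,0,-3,0,0,0,0,0,0,-2,0,0,0,0,0,0,-2,0,0,0,0]
}}

```text
time: 9.5
position: [0.5262, 0.2387, 0.2128]
orientation: [[0.996, 0.084, 0.002], [0.084, -0.996, 0.001], [0.002, -0.001, -1.0]]
force: [0.1, -0.5, -0.6]
width: 0.991
gripper_force: 0.0
```

```bash
python3 -c "
from h import *
plan((.51,.3687,.21),1.57-.03)
im=snap('top','t2.png')
cv2.imwrite('pics/t2b.png',cv2.resize(im[150:250,170:310],(798,570),interpolation=cv2.INTER_CUBIC)) #5.7x"
```

```text
shift(tool now) cm [ -0.52 -13.09   0.29] shift(target tool) [12.95 -2.02  0.28] turn [ 1.000e-03 -2.000e-03 -1.456e+00] t 9.5 pos [0.5262 0.2387 0.2128] w 0.991 F [ 0.1 -0.5 -0.6]
```

View pics/t2b.png

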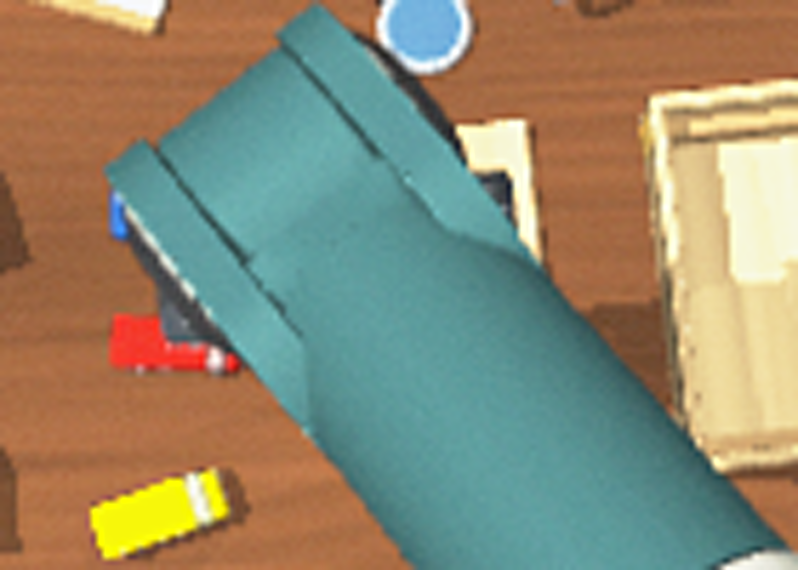

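Call:
{"fn": "step_arm", "kwargs": {
  "deltas": [-0.09,-2.18,0.05,0,0,0,0,-0.09,-2.18,0.05,0,0,0,0,-0.09,-2.18,0.05,0,0,0,0,-0.09,-2.18,0.05,0,0,0,0,-0.09,-2.18,0.05,0,0,0,0,-0.09,-2.18,0.05,0,0,0,0,0,0,0,0,0,-0.12,0,0,0,0,0,0,-0.12,0,0,0,0,0,0,-0.12,0,0,0,0,0,0,-0.12,0,0,0,0,0,0,-0.12,0,0,0,0,0,0,-0.12,0,0,0,0,0,0,-0.12,0,0,0,0,0,0,-0.12,0,0,0,0,0,0,-0.12,0,0,0,0,0,0,-0.12,0,0,0,0,0,0,-0.12,0,0,0,0,0,0,-0.12,0,0,0,0,0,0,-0.016,0,0,0,0,0,0,0,0]
}}

```text
time: 11.22
position: [0.5098, 0.3682, 0.2075]
orientation: [[0.033, 0.999, -0.0], [0.999, -0.033, 0.0], [0.0, -0.0, -1.0]]
force: [0.6, 0.2, -0.4]
width: 1.0
gripper_force: 0.0
```

```bash
python3 -c "
from h import *
plan((.51,.3687,.21),1.57-.03)
im=wsnap('w2.png')
cv2.imwrite('pics/w2b.png',cv2.resize(im,(800,600)))"
```

```text
shift(tool now) cm [ 0.05  0.01 -0.25] shift(target tool) [ 0.05  0.01 -0.25] turn [-0.    -0.    -0.003] t 11.2167 pos [0.5098 0.3682 0.2075] w 1.0 F [ 0.6  0.2 -0.4]
```

View pics/w2b.png

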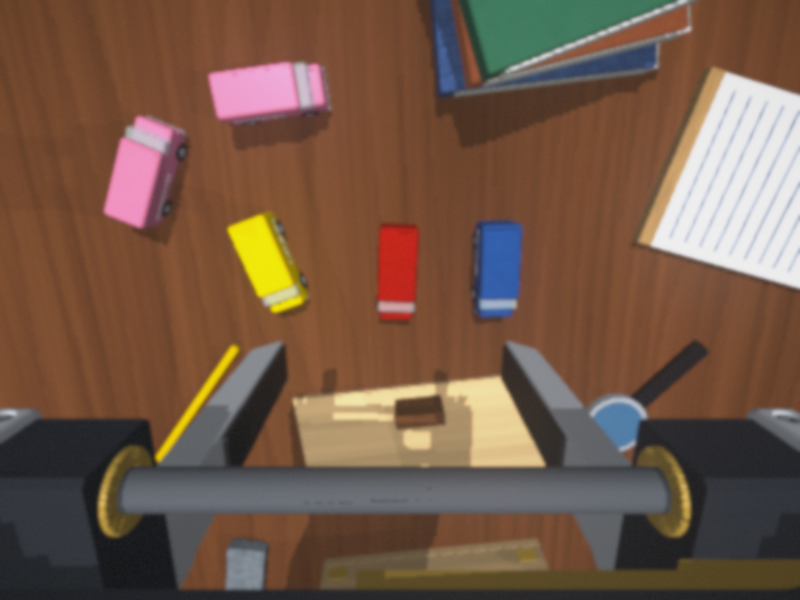

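Wrist view: red van roof from (380,225)/(418,225) to (378,318)/(413,318). Blue van roof from (480,222)/(521,222) to (477,316)/(516,316).

```bash
python3 -c "
from h import *
W=lambda u,v,z=.038:wray('w2.png',(u+.5)*.64-.5,(v+.5)*.64-.5,z)[:2]
for n,q in dict(red=((380,225),(418,225),(378,303),(414,303)),blue=((481,222),(521,222),(477,302),(517,302))).items():
  P=np.array([W(*x) for x in q]);print(n,P.round(4).tolist());e=P[:2].mean(0)-P[2:].mean(0);yaw=np.arctan2(e[1],e[0]);print('yaw',yaw, 'ctr from rear',P[:2].mean(0)-.04*e/np.linalg.norm(e))
"
```

```text
red [[0.4992, 0.4089], [0.5288, 0.4079], [0.4949, 0.3457], [0.5244, 0.3447]]
yaw 1.501458563621116 ctr from rear [0.51126805 0.36851172]
blue [[0.5778, 0.4086], [0.6089, 0.4075], [0.5759, 0.3438], [0.6085, 0.3427]]
yaw 1.5522902790294608 ctr from rear [0.592644   0.36807365]
```

Call:
{"fn": "step_arm", "kwargs": {
  "deltas": [0,0.14,1,0,0,0.02,0.35,0,0,2,0,0,0,0.35,0,0,2.0,0,0,0,0.35,0,0,2.0,0,0,0,0.35,0,0,2.0,0,0,0,0.35,0,0,1.5,0,0,0,0.35,0,0,1.5,0,0,0,0.35,0,0,1.5,0,0,0,0.35,0,0,1.5,0,0,0,0.35,0,0,1.5,0,0,0,0.35,0,0,1.5,0,0,0,0.35,0,0,1.0,0,0,0,0.35,0,0,0.7,0,0,0,0.35,0,0,0.3,0,0,0,0.5,0,0,0,0,0,0,0.7,0,0,0,0,0,0,0.8,0,0,0,0,0,0,0.8,0,0,0,0,0,0,0.8,0,0,0,0,0,0,0.8,0,0,0,0,0,0,0.8],
  "squeeze": 25
}}

```text
time: 12.93
position: [0.5116, 0.3685, 0.0077]
orientation: [[0.051, 0.999, 0.001], [0.999, -0.051, 0.001], [0.001, 0.001, -1.0]]
force: [-0.2, -0.4, 6.1]
width: 0.336
gripper_force: 25.0
```

Call:
{"fn": "step_arm", "kwargs": {
  "deltas": [0,0,-1,0,0,0,0.8,0,0,-2,0,0,0,0.8,0,0,-3,0,0,0,0.8,0,0,-3,0,0,0,0.8,0,0,-3,0,0,0,0.8,0,0,-3,0,0,0,0.8,-2.7,0.03,0,0,0,0,0.8,-2.9,0.04,0,0,0,0,0.8,-2.9,0.04,0,0,0,0,0.8,-2.9,0.04,0,0,0,0,0.8,-2.9,0.03,0,0,0,0,0.8,-2.9,0.03,0,0,0,0,0.8,-2.9,0.04,0,0,0,0,0.8,-2.9,0.04,0,0,0,0,0.8,-2.9,0.04,0,0,0,0,0.8,-2.9,0.03,0,0,0,0,0.8,-2.9,0.03,0,0,0,0,0.8,-2.9,0.03,0,0,0,0,0.8,-2.9,0.03,0,0,0,0,0.8,0,0,0,0,0,-0.12,0.8]
}}

```text
time: 14.6
position: [0.4962, -0.0119, 0.1573]
orientation: [[-0.061, 0.998, -0.001], [0.998, 0.061, -0.002], [-0.002, -0.001, -1.0]]
force: [-0.4, -0.2, -1.1]
width: 0.335
gripper_force: 25.0
```

Call:
{"fn": "step_arm", "kwargs": {
  "deltas": [0,0,0,0,0,-0.016,0.8,0,0,0,0,0,0,0.8,0,0,0,0,0,0,0.8]
}}

```text
time: 14.85
position: [0.4966, -0.0055, 0.1573]
orientation: [[-0.083, 0.997, 0.0], [0.997, 0.083, 0.0], [0.0, 0.0, -1.0]]
force: [0.1, -0.4, -2.0]
width: 0.34
gripper_force: 25.0
```

```bash
python3 -c "
from h import *
plan((.497,-.006,.0167),1.655)
im=wsnap('w3.png')
cv2.imwrite('pics/w3b.png',cv2.resize(im,(800,600)))"
```

```text
shift(tool now) cm [-0.06  0.03 14.06] shift(target tool) [-0.06  0.04 14.06] turn [ 0.    -0.    -0.001] t 14.85 pos [ 0.4966 -0.0055  0.1573] w 0.34 F [ 0.1 -0.4 -2. ]
```

View pics/w3b.png

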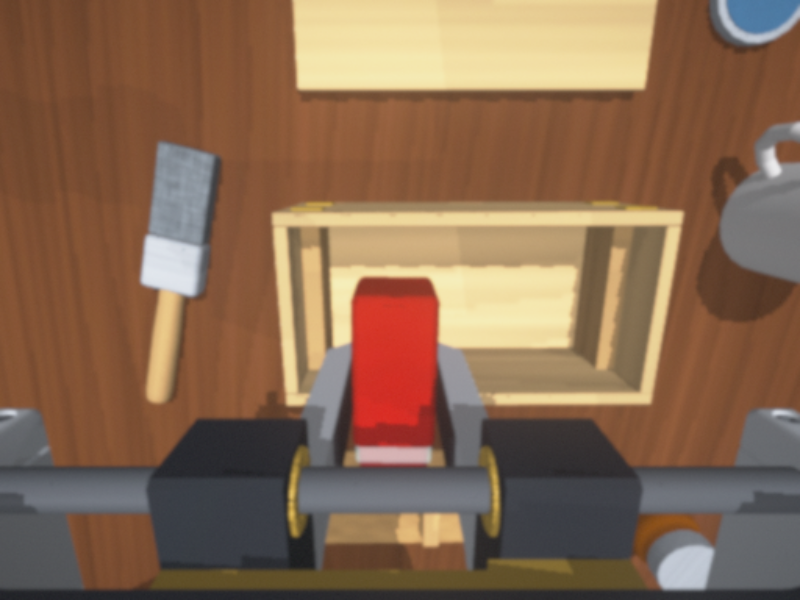

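The red van is held straight. Box rim outer corners are at (273,212), (683,211), (652,403) and (286,403); the lid is lying flat beyond.

```bash
python3 -c "
from h import *
W=lambda u,v,z=.086:wray('w3.png',(u+.5)*.64-.5,(v+.5)*.64-.5,z)[:2]
P=np.array([W(*x) for x in((273,212),(683,211),(652,403),(286,403))]);print(P.round(4),P.mean(0));e=(P[1]+P[2]-P[0]-P[3])/2;print(np.linalg.norm(e),np.arctan2(e[1],e[0]))
w=(P[0]+P[1]-P[2]-P[3])/2;print(np.linalg.norm(w))
"
```

```text
[[ 0.4238  0.0473]
 [ 0.6505  0.0667]
 [ 0.6619 -0.0514]
 [ 0.433  -0.0705]] [ 0.54230767 -0.00197033]
0.22856000251150568 0.0843134011789631
0.11831559597560103
```

Call:
{"fn": "step_arm", "kwargs": {
  "deltas": [0,0.08,1,0,0,0,0.8,0,0,2,0,0,0,0.8,0,0,2,0,0,0,0.8,0,0,2,0,0,0,0.8,0,0,2,0,0,0,0.8,0,0,1.5,0,0,0,0.8,0,0,1.2,0,0,0,0.8,0,0,1,0,0,0,0.8,0,0,0.6,0,0,0,0.8,0,0,0.4,0,0,0,0.8,0,0,0.2,0,0,0,0.8,0,0,0.1,0,0,0,0.8,0,0,0.05,0,0,0,0.8,0,0,0,0,0,0,0.8,0,0,0,0,0,0,0.8]
}}

```text
time: 16.15
position: [0.4976, -0.0065, 0.0169]
orientation: [[-0.085, 0.996, 0.0], [0.996, 0.085, -0.0], [-0.0, 0.0, -1.0]]
force: [-0.7, 0.3, -1.0]
width: 0.336
gripper_force: 25.0
```

Call:
{"fn": "step_arm", "kwargs": {
  "deltas": [0,0,0.08,0,0,0,0.8,0,0,0.05,0,0,0,0.8,0,0,0,0,0,0,0.65,0,0,0,0,0,0,0.55,0,0,0,0,0,0,0.5,0,0,0,0,0,0,0.5,0,0,0,0,0,0,0.5,0,0,-0.5,0,0,0,0.5,0,0,-1,0,0,0,0.5,0,0,-2,0,0,0,0.5,0,0,-3,0,0,0,0.5,0,0,-3,0,0,0,0.5,0,0,-3,0,0,0,0.5,0,0,-3,0,0,0,0.5,0,0,-3,0,0,0,0.5,0,0,0,0,0,0,0.4,0,0,0,0,0,0,0.3]
}}

```text
time: 17.57
position: [0.498, -0.0064, 0.2021]
orientation: [[-0.085, 0.996, 0.003], [0.996, 0.085, -0.001], [-0.001, 0.003, -1.0]]
force: [0.0, -0.9, -0.5]
width: 0.604
gripper_force: 0.0
```

```bash
python3 -c "
from h import *
plan((.5926,.368,.2),1.555)
im=wsnap('w4.png')
T=snap('top','t4.png')
m=np.vstack([cv2.resize(im,(533,400))[:,:],cv2.resize(T[160:235,170:270],(533,200))[:, :]])
cv2.imwrite('pics/w4b.png',m)"
```

```text
shift(tool now) cm [36.51 12.6   0.19] shift(target tool) [37.59  8.87  0.21] turn [0.003 0.001 0.101] t 17.5667 pos [ 0.498  -0.0064  0.2021] w 0.604 F [ 0.  -0.9 -0.5]
```

View pics/w4b.png

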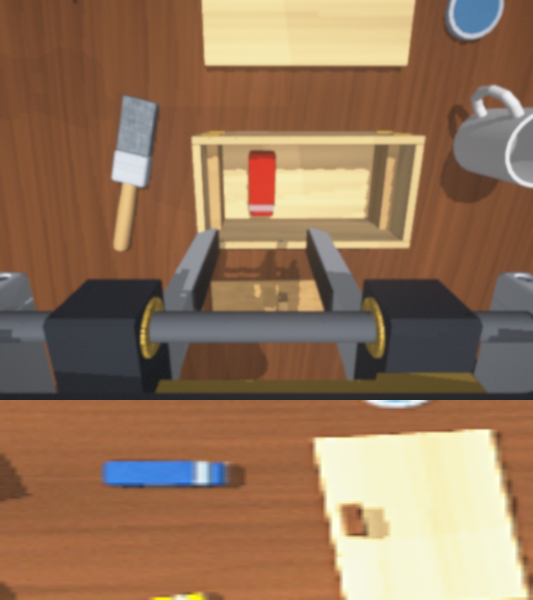

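The red van stands in the box and the blue van hasn't moved.

Call:
{"fn": "step_arm", "kwargs": {
  "deltas": [2.6,0.9,0.01,0,0,0,0.35,2.6,0.9,0.01,0,0,0,0.35,2.6,0.9,0.01,0,0,0,0.35,2.6,0.9,0.01,0,0,0,0.35,2.6,0.9,0.01,0,0,0,0.35,2.6,0.9,0.01,0,0,0,0.35,2.6,0.9,0.01,0,0,0,0.35,2.6,0.9,0.01,0,0,0,0.35,2.6,0.9,0.01,0,0,0,0.35,2.6,0.9,0.01,0,0,0,0.35,2.6,0.9,0.01,0,0,0,0.35,2.6,0.9,0.01,0,0,0,0.35,2.6,0.9,0.01,0,0,0,0.35,2.6,0.9,0.01,0,0,0,0.35,0,0,0,0,0,0.1,0.35,0,0,0,0,0,0,0.35,0,0,0,0,0,0,0.35]
}}

```text
time: 19.08
position: [0.5915, 0.3668, 0.1976]
orientation: [[0.012, 1.0, -0.002], [1.0, -0.012, -0.001], [-0.001, -0.002, -1.0]]
force: [0.5, -0.2, -0.4]
width: 0.651
gripper_force: 0.0
```

```bash
cat >> h.py <<'E'
def blob(f,lo,hi,z,top=None): # HSV blob in wrist pic -> world minAreaRect at height z
    im=cv2.imread('pics/'+f);h=cv2.cvtColor(im,cv2.COLOR_BGR2HSV)
    m=cv2.inRange(h,lo,hi);cs,_=cv2.findContours(m,cv2.RETR_EXTERNAL,cv2.CHAIN_APPROX_NONE)
    for c in sorted(cs,key=cv2.contourArea)[::-1][:3]:
        if cv2.contourArea(c)<150: continue
        q=cv2.boxPoints(cv2.minAreaRect(c));print('blob',cv2.contourArea(c),q.round(1).tolist());P=np.array([wray(f,u,v,z)[:2] for u,v in q])
        print('  ctr',P.mean(0).round(4),'world',P.round(4).tolist())
E
python3 -c "
from h import *
plan((.5926,.368,.2),1.555)
wsnap('w5.png');blob('w5.png',(105,120,60),(130,255,255),.038)"
```

```text
shift(tool now) cm [ 0.13  0.11 -0.24] shift(target tool) [ 0.13  0.11 -0.24] turn [-0.002  0.001  0.004] t 19.0833 pos [0.5915 0.3668 0.1976] w 0.651 F [ 0.5 -0.2 -0.4]
blob 1146.5 [[243.0, 144.0], [268.0, 144.0], [268.0, 193.0], [243.0, 193.0]]
  ctr [0.5946 0.3775] world [[0.5801, 0.4079], [0.6097, 0.4076], [0.6099, 0.3472], [0.5788, 0.3475]]
blob 269.0 [[207.1999969482422, 16.200000762939453], [217.60000610351562, 14.100000381469727], [225.8000030517578, 55.20000076293945], [215.5, 57.29999923706055]]
  ctr [0.5542 0.5232] world [[0.5452, 0.5422], [0.5563, 0.544], [0.5634, 0.5043], [0.552, 0.5024]]
```

Call:
{"fn": "step_arm", "kwargs": {
  "deltas": [0.13,0.23,1,0,0,0,0.35,0,0,2,0,0,0,0.35,0,0,2.0,0,0,0,0.35,0,0,2.0,0,0,0,0.35,0,0,2.0,0,0,0,0.35,0,0,2.0,0,0,0,0.35,0,0,2.0,0,0,0,0.35,0,0,2.0,0,0,0,0.35,0,0,1.5,0,0,0,0.35,0,0,1.0,0,0,0,0.35,0,0,0.7,0,0,0,0.35,0,0,0.5,0,0,0,0.35,0,0,0.2,0,0,0,0.5,0,0,0,0,0,0,0.6,0,0,0,0,0,0,0.7,0,0,0,0,0,0,0.8,0,0,0,0,0,0,0.8,0,0,0,0,0,0,0.8,0,0,0,0,0,0,0.8,0,0,0,0,0,0,0.8],
  "squeeze": 25
}}

```text
time: 20.8
position: [0.5947, 0.3685, 0.0105]
orientation: [[0.015, 1.0, 0.001], [1.0, -0.015, 0.0], [0.0, 0.001, -1.0]]
force: [0.3, -1.0, 5.8]
width: 0.336
gripper_force: 25.0
```

Call:
{"fn": "step_arm", "kwargs": {
  "deltas": [0,0,-1,0,0,0,0.8,0,0,-2,0,0,0,0.8,0,0,-3,0,0,0,0.8,0,0,-3,0,0,0,0.8,0,0,-3,0,0,0,0.8,0,0,-3,0,0,0,0.8,-2.7,-0.02,0,0,0,0,0.8,-2.83,-0.02,0,0,0,0,0.8,-2.83,-0.02,0,0,0,0,0.8,-2.83,-0.02,0,0,0,0,0.8,-2.83,-0.02,0,0,0,0,0.8,-2.83,-0.01,0,0,0,0,0.8,-2.83,-0.02,0,0,0,0,0.8,-2.83,-0.02,0,0,0,0,0.8,-2.83,-0.02,0,0,0,0,0.8,-2.83,-0.01,0,0,0,0,0.8,-2.83,-0.01,0,0,0,0,0.8,-2.83,-0.01,0,0,0,0,0.8,-2.83,-0.01,0,0,0,0,0.8,0,0,0,0,0,-0.1,0.8]
}}

```text
time: 22.47
position: [0.5867, -0.0045, 0.1599]
orientation: [[-0.077, 0.997, -0.001], [0.997, 0.077, -0.003], [-0.003, -0.001, -1.0]]
force: [0.7, -1.3, -1.1]
width: 0.334
gripper_force: 25.0
```

Call:
{"fn": "step_arm", "kwargs": {
  "deltas": [0,0,0,0,0,0,0.8,0,0,0,0,0,0,0.8,0,0,0,0,0,0,0.8]
}}

```text
time: 22.72
position: [0.5867, 0.0029, 0.1602]
orientation: [[-0.084, 0.996, 0.0], [0.996, 0.084, 0.0], [0.0, 0.0, -1.0]]
force: [-0.2, 1.1, -1.9]
width: 0.333
gripper_force: 25.0
```

```bash
python3 -c "
from h import *
plan((.5871,.0018,.0185),1.655)"
```

```text
shift(tool now) cm [-0.12  0.03 14.17] shift(target tool) [-0.12  0.03 14.17] turn [ 0. -0. -0.] t 22.7167 pos [0.5867 0.0029 0.1602] w 0.333 F [-0.2  1.1 -1.9]
```

Call:
{"fn": "step_arm", "kwargs": {
  "deltas": [-0.12,0.03,1,0,0,0,0.8,0,0,2,0,0,0,0.8,0,0,2,0,0,0,0.8,0,0,2,0,0,0,0.8,0,0,2,0,0,0,0.8,0,0,1.5,0,0,0,0.8,0,0,1.2,0,0,0,0.8,0,0,1,0,0,0,0.8,0,0,0.6,0,0,0,0.8,0,0,0.4,0,0,0,0.8,0,0,0.2,0,0,0,0.8,0,0,0.1,0,0,0,0.8,0,0,0.1,0,0,0,0.8,0,0,0.1,0,0,0,0.8,0,0,0,0,0,0,0.8,0,0,0,0,0,0,0.8]
}}

```text
time: 24.05
position: [0.5875, 0.0005, 0.0184]
orientation: [[-0.085, 0.996, 0.001], [0.996, 0.085, -0.0], [-0.0, 0.001, -1.0]]
force: [-1.5, -0.3, 6.4]
width: 0.335
gripper_force: 25.0
```

Contact with the floor; release and rise.

Call:
{"fn": "step_arm", "kwargs": {
  "deltas": [0,0,0,0,0,0,0.65,0,0,0,0,0,0,0.55,0,0,0,0,0,0,0.5,0,0,0,0,0,0,0.5,0,0,0,0,0,0,0.5,0,0,-0.5,0,0,0,0.5,0,0,-1,0,0,0,0.5,0,0,-2,0,0,0,0.5,0,0,-3,0,0,0,0.5,0,0,-3,0,0,0,0.5,0,0,-3,0,0,0,0.5,0,0,-3,0,0,0,0.5,0,0,-3,0,0,0,0.5,0,0,0,0,0,0,0.4,0,0,0,0,0,0,0.3]
}}

```text
time: 25.3
position: [0.5879, 0.0007, 0.205]
orientation: [[-0.085, 0.996, 0.003], [0.996, 0.085, -0.001], [-0.001, 0.003, -1.0]]
force: [-0.9, -0.6, -1.0]
width: 0.609
gripper_force: 0.0
```

```bash
python3 -c "
from h import *
plan((.5425,-.199,.2),.085)
im=wsnap('w6.png');print('blue');blob('w6.png',(105,120,60),(130,255,255),.046);print('red');blob('w6.png',(0,150,60),(6,255,255),.046)
print(arm.get_obs()['joint_pos'].round(2))
cv2.imwrite('pics/w6b.png',cv2.resize(im,(800,600)))"
```

```text
shift(tool now) cm [-19.51  -6.22   0.5 ] shift(target tool) [-6.21 19.51  0.5 ] turn [ 0.003 -0.002  1.571] t 25.3 pos [0.5879 0.0007 0.205 ] w 0.609 F [-0.9 -0.6 -1. ]
blue
blob 956.5 [[240.0, 150.0], [263.0, 150.0], [263.0, 194.0], [240.0, 194.0]]
  ctr [0.5862 0.0075] world [[0.5702, 0.0335], [0.5975, 0.0358], [0.6027, -0.0184], [0.5742, -0.0208]]
blob 866.5 [[359.0, 0.0], [398.0, 0.0], [398.0, 30.0], [359.0, 30.0]]
  ctr [0.7051 0.1871] world [[0.6821, 0.1992], [0.7225, 0.2026], [0.7287, 0.1751], [0.6873, 0.1716]]
red
blob 1235.5 [[163.0, 145.60000610351562], [190.8000030517578, 143.5], [194.5, 193.6999969482422], [166.6999969482422, 195.6999969482422]]
  ctr [0.4982 0.0029] world [[0.4792, 0.031], [0.5119, 0.0362], [0.518, -0.0252], [0.4837, -0.0307]]
[ 0.62  0.5  -0.91  1.69  0.42  1.16 -0.31]
```

View pics/w6b.png

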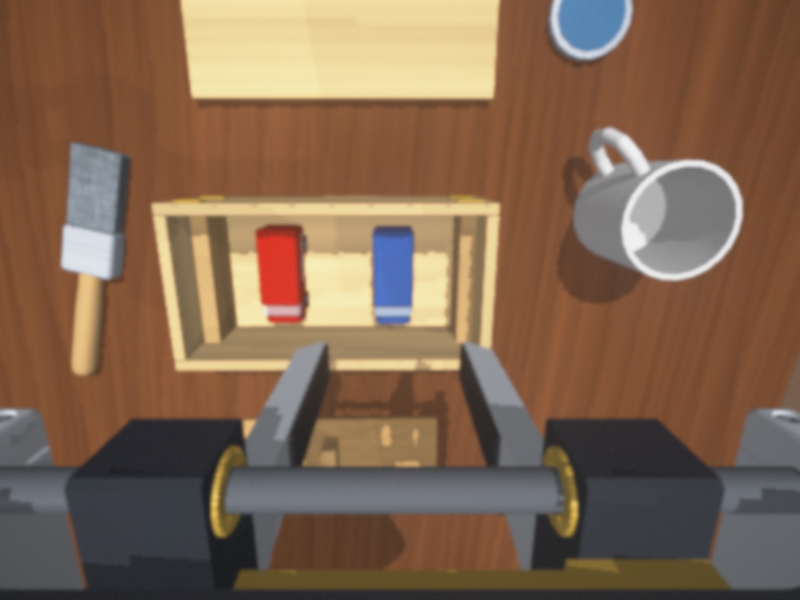

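Both vans stand in the box (red at (281,273), blue at (393,273)). Next is the sheet, and the current tool yaw suits its bar.

Call:
{"fn": "step_arm", "kwargs": {
  "deltas": [-1.95,-0.62,0,0,0,0,0.35,-1.95,-0.62,0,0,0,0,0.35,-1.95,-0.62,0,0,0,0,0.35,-1.95,-0.62,0,0,0,0,0.35,-1.95,-0.62,0,0,0,0,0.35,-1.95,-0.62,0,0,0,0,0.35,-1.95,-0.62,0,0,0,0,0.35,-1.95,-0.62,0,0,0,0,0.35,-1.95,-0.62,0,0,0,0,0.35,-1.95,-0.62,0,0,0,0,0.35,0,0,0,0,0,0,0.35,0,0,0,0,0,0,0.35,0,0,0,0,0,0,0.35]
}}

```text
time: 26.43
position: [0.5418, -0.1981, 0.2023]
orientation: [[-0.086, 0.996, -0.001], [0.996, 0.086, 0.001], [0.001, -0.001, -1.0]]
force: [1.1, -0.2, 0.1]
width: 0.653
gripper_force: 0.0
```

```bash
python3 -c "
from h import *
plan((.5425,-.199,.006),1.655)
im=wsnap('w7.png')
cv2.imwrite('pics/w7b.png',cv2.resize(im,(800,600)))"
```

```text
shift(tool now) cm [-0.11  0.08 19.63] shift(target tool) [-0.09  0.07 19.63] turn [-0.001 -0.001  0.002] t 26.4333 pos [ 0.5418 -0.1981  0.2023] w 0.653 F [ 1.1 -0.2  0.1]
```

View pics/w7b.png

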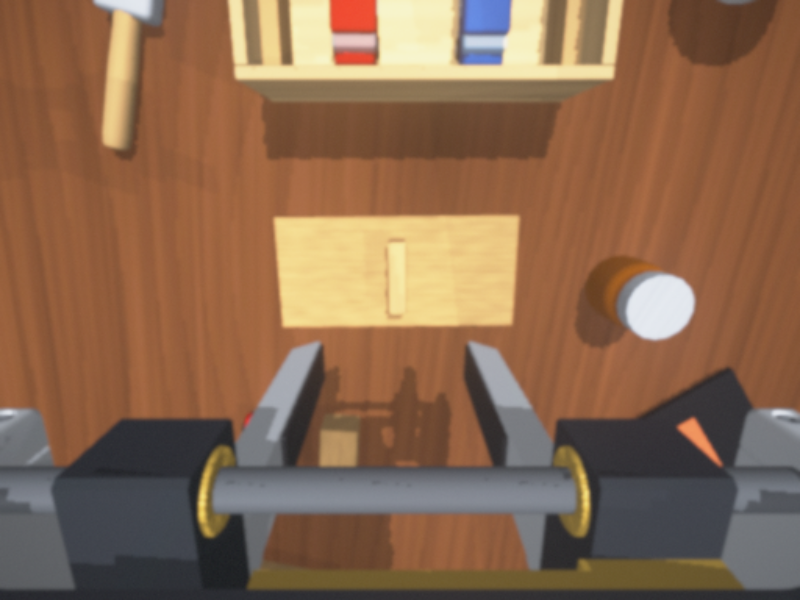

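Wrist view: sheet corners at (275,217), (519,215), (513,325) and (283,327); bar top from (397,240) to (397,315); box near rim outer corners at (235,79) and (613,79).

```bash
python3 -c "
from h import *
W=lambda u,v,z:wray('w7.png',(u+.5)*.64-.5,(v+.5)*.64-.5,z)[:2]
P=np.array([W(*x,.004) for x in((275,217),(519,215),(513,325),(283,327))]);print(P.round(4).tolist(),P.mean(0));e=(P[1]+P[2]-P[0]-P[3])/2;w=(P[0]+P[1]-P[2]-P[3])/2;print(np.linalg.norm(e),np.arctan2(e[1],e[0]),np.linalg.norm(w),np.arctan2(w[1],w[0])-np.pi/2)
print('bar',W(397.5,240,.028),W(397,315,.028))
A=W(235,79,.086);B=W(613,79,.086);print('rim',A,B,B-A,np.linalg.norm(B-A));y=np.array([-np.sin(.084),np.cos(.084)]);print('box ctr',(A+B)/2+.06*y)
"
```

```text
[[0.4372, -0.1629], [0.6411, -0.1437], [0.6514, -0.2407], [0.4456, -0.2603]] [ 0.54380685 -0.20189827]
0.20578109802125452 0.09438968814627219 0.09763083413474251 0.09637162942212885
bar [ 0.54095573 -0.16991996] [ 0.54602881 -0.23251021]
rim [ 0.4330619  -0.07252522] [ 0.66146377 -0.05305716] [0.22840188 0.01946806] 0.229230063663638
box ctr [ 0.54222876 -0.00300274]
```

Call:
{"fn": "step_arm", "kwargs": {
  "deltas": [-0.35,0.16,1,0,0,-0.01,0.4,0,0,2,0,0,0,0.5,0,0,2.0,0,0,0,0.5,0,0,2.0,0,0,0,0.5,0,0,2.0,0,0,0,0.5,0,0,2.0,0,0,0,0.5,0,0,2.0,0,0,0,0.5,0,0,2.0,0,0,0,0.5,0,0,1.5,0,0,0,0.5,0,0,1.2,0,0,0,0.5,0,0,0.9,0,0,0,0.5,0,0,0.6,0,0,0,0.5,0,0,0.3,0,0,0,0.5,0,0,0,0,0,0,0.6,0,0,0,0,0,0,0.8,0,0,0,0,0,0,1,0,0,0,0,0,0,1,0,0,0,0,0,0,1,0,0,0,0,0,0,1,0,0,0,0,0,0,1],
  "squeeze": 40
}}

```text
time: 28.15
position: [0.544, -0.2025, 0.0082]
orientation: [[-0.095, 0.996, 0.0], [0.996, 0.095, -0.0], [-0.0, 0.0, -1.0]]
force: [-0.8, 0.4, 6.1]
width: 0.145
gripper_force: 40.0
```

Call:
{"fn": "step_arm", "kwargs": {
  "deltas": [0,0,0,0,0,0,1,0,0,0,0,0,0,1,0,0,0,0,0,0,1]
}}

```text
time: 28.4
position: [0.544, -0.2025, 0.0082]
orientation: [[-0.095, 0.995, 0.0], [0.995, 0.095, -0.0], [-0.0, 0.0, -1.0]]
force: [-1.4, -0.6, 6.6]
width: 0.148
gripper_force: 40.0
```

Call:
{"fn": "step_arm", "kwargs": {
  "deltas": [0,0,-0.5,0,0,0,1,0,0,-1.5,0,0,0,1,0,0,-2,0,0,0,1,0,0,-2.2,0,0,0,1,0,0,-2.2,0,0,0,1,0,0,-2.2,0,0,0,1,0,0,-2.2,0,0,0,1,0,0,-2.2,0,0,0,1,1.9,0.17,0,0,0,0.01,1,2.5,0.22,0,0,0,0,1,2.5,0.22,0,0,0,0,1,2.5,0.22,0,0,0,0,1,2.5,0.22,0,0,0,0,1,2.5,0.22,0,0,0,0,1,2.5,0.22,0,0,0,0,1,1.9,0.17,0,0,0,0,1,1.0,0.08,0,0,0,0,1,0,0,0,0,0,0,1,0,0,0,0,0,0,1,0,0,0,0,0,0,1]
}}

```text
time: 30.07
position: [0.5442, -0.005, 0.158]
orientation: [[-0.084, 0.997, -0.0], [0.997, 0.084, -0.0], [-0.0, -0.0, -1.0]]
force: [-0.0, -0.7, -1.3]
width: 0.14
gripper_force: 40.0
```

```bash
python3 -c "
from h import *
plan((.5424,-.0031,.058),1.655)
im=wsnap('w8.png')
cv2.imwrite('pics/w8b.png',cv2.resize(im,(800,600)))"
```

```text
shift(tool now) cm [ 0.21 -0.16 10.  ] shift(target tool) [ 0.2  -0.17 10.  ] turn [-0.     0.    -0.001] t 30.0667 pos [ 0.5442 -0.005   0.158 ] w 0.14 F [-0.  -0.7 -1.3]
```

View pics/w8b.png

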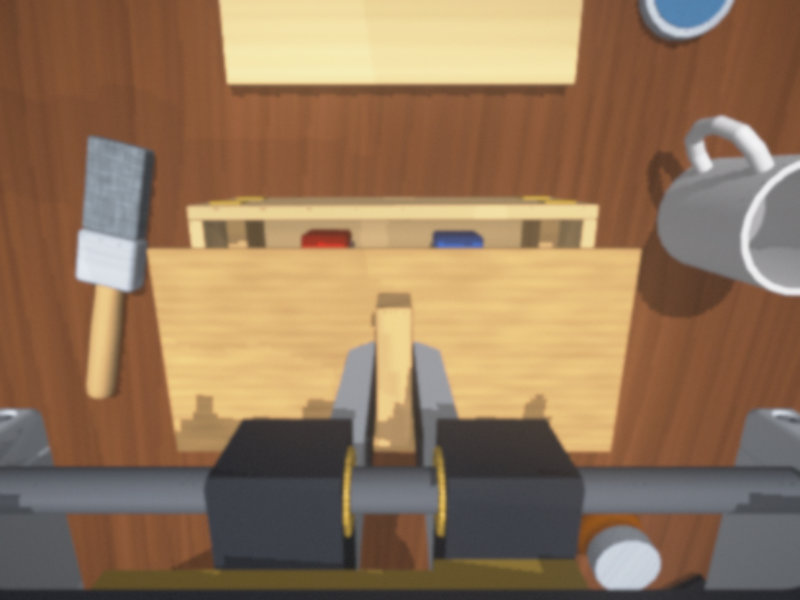

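Sheet held level, corners (149,249), (640,249), (611,451) and (179,451). The rim's far outer corners are at (190,206) and (597,206). I'll check the relative alignment. That was the 14th picture, so from here I work from numbers.

```bash
python3 -c "
from h import *
W=lambda u,v,z:wray('w8.png',(u+.5)*.64-.5,(v+.5)*.64-.5,z)[:2]
P=np.array([W(*x,.1538) for x in((149,249),(640,249),(611,451),(179,451))]);print(P.round(4).tolist(),P.mean(0));e=(P[1]+P[2]-P[0]-P[3])/2;w=(P[0]+P[1]-P[2]-P[3])/2;print(np.linalg.norm(e),np.arctan2(e[1],e[0]),np.linalg.norm(w))
print('offset tcp->sheet',P.mean(0)-arm.get_obs()['position'][:2])
A=W(190,206,.086);B=W(597,206,.086);y=np.array([-np.sin(.084),np.cos(.084)]);print(A,B,np.linalg.norm(B-A),np.arctan2(*(B-A)[::-1]),'ctr',(A+B)/2-.06*y)
plan((.5424,-.0031,.058),1.655)
"
```

```text
[[0.4378, 0.0353], [0.641, 0.0523], [0.6498, -0.0438], [0.4455, -0.061]] [ 0.54353891 -0.00429587]
0.20445628565546525 0.0837541046417698 0.09659271172989894
offset tcp->sheet [-0.00068215  0.00073501]
[0.42532852 0.04707493] [0.65023513 0.06586025] 0.22568976357890055 0.08333156988319759 ctr [ 0.5428159  -0.00332085]
shift(tool now) cm [ 0.21 -0.16  9.99] shift(target tool) [ 0.21 -0.17  9.99] turn [-0.     0.    -0.001] t 30.1167 pos [ 0.5442 -0.005   0.1579] w 0.148 F [ 1.   0.5 -1.6]
```

Call:
{"fn": "step_arm", "kwargs": {
  "deltas": [0.18,-0.08,0.5,0,0,0,1,0,0,1.2,0,0,0,1,0,0,1.5,0,0,0,1,0,0,1.2,0,0,0,1,0,0,0.8,0,0,0,1,0,0,0.6,0,0,0,1,0,0,0.4,0,0,0,1,0,0,0.3,0,0,0,1,0,0,0.3,0,0,0,1,0,0,0.3,0,0,0,1,0,0,0,0,0,0,1]
}}

```text
time: 31.03
position: [0.5432, -0.0019, 0.0866]
orientation: [[-0.085, 0.996, -0.0], [0.996, 0.085, 0.0], [0.0, -0.0, -1.0]]
force: [0.2, -0.1, -1.3]
width: 0.146
gripper_force: 40.0
```

Call:
{"fn": "step_arm", "kwargs": {
  "deltas": [0,0,0.3,0,0,0,1,0,0,0.3,0,0,0,1,0,0,0.3,0,0,0,1,0,0,0.3,0,0,0,1,0,0,0.3,0,0,0,1,0,0,0.3,0,0,0,1,0,0,0.3,0,0,0,1,0,0,0.3,0,0,0,1,0,0,0.2,0,0,0,1,0,0,0.1,0,0,0,1,0,0,0.1,0,0,0,1,0,0,0.1,0,0,0,1,0,0,0,0,0,0,1,0,0,0,0,0,0,1]
}}

```text
time: 32.2
position: [0.5433, -0.0018, 0.0581]
orientation: [[-0.085, 0.996, 0.0], [0.996, 0.085, -0.0], [-0.0, 0.0, -1.0]]
force: [-2.7, 0.2, 5.4]
width: 0.147
gripper_force: 40.0
```

Call:
{"fn": "step_arm", "kwargs": {
  "deltas": [0,0,0,0,0,0,0.85,0,0,0,0,0,0,0.75,0,0,0,0,0,0,0.65,0,0,0,0,0,0,0.6,0,0,0,0,0,0,0.6,0,0,0,0,0,0,0.6,0,0,-0.3,0,0,0,0.6,0,0,-0.7,0,0,0,0.6,0,0,-1.5,0,0,0,0.6,0,0,-2.5,0,0,0,0.6,0,0,-3,0,0,0,0.5,0,0,-3,0,0,0,0.5,0,0,-3,0,0,0,0.5,0,0,0,0,0,0,0.4,0,0,0,0,0,0,0.4]
}}

```text
time: 33.45
position: [0.5439, -0.0019, 0.1996]
orientation: [[-0.085, 0.996, 0.003], [0.996, 0.085, -0.001], [-0.001, 0.003, -1.0]]
force: [-0.1, 0.2, -0.4]
width: 0.584
gripper_force: 0.0
```

```bash
python3 -c "
from h import *
plan((.4227,-.38,.2),1.57-.125)
im=wsnap('w9.png')
h=cv2.cvtColor(im,cv2.COLOR_BGR2HSV)
t=snap('top','t9.png');H=cv2.cvtColor(t,cv2.COLOR_BGR2HSV)
m=cv2.inRange(H,(0,170,90),(6,255,255))[180:250,370:440]
cs,_=cv2.findContours(m,0,2)
for c in cs:
  if cv2.contourArea(c)>30:
    q=cv2.boxPoints(cv2.minAreaRect(c))+[370,180];print(q.round(1).tolist());P=np.array([ray('top',u,v,.018)[:2] for u,v in q]);print(P.round(4).tolist(),P.mean(0))
# sheet vs rim in wrist pic: project expected corners
T=np.load('pics/w9.png.npy');K=np.array(viewer.calibration('wrist')['K'])
def pr(p):
  q=np.linalg.inv(T)@[*p,1];q=K@q[:3];return q[:2]/q[2]
a=.084;R=np.array([[np.cos(a),-np.sin(a)],[np.sin(a),np.cos(a)]])
for x in(-.103,.103):
  for y in(-.0485,.0485):
    print(x,y,pr([*(R@[x,y]+[.5425,-.0025]),.054]).round(1))
# row profile of gray along a column near sheet y edges & column profile at x edges
g=cv2.cvtColor(im,6)
print(im.shape)
"
```

```text
shift(tool now) cm [-36.65 -15.28  -0.05] shift(target tool) [-39.03  -7.28  -0.04] turn [0.003 0.001 0.211] t 33.45 pos [ 0.5439 -0.0019  0.1996] w 0.584 F [-0.1  0.2 -0.4]
[[415.0, 227.0], [420.0, 227.0], [420.0, 235.0], [415.0, 235.0]]
[[0.4324, -0.4], [0.432, -0.4179], [0.4035, -0.4157], [0.4039, -0.398]] [ 0.41792008 -0.40790047]
[[406.0, 226.0], [412.0, 226.0], [412.0, 233.0], [406.0, 233.0]]
[[0.4367, -0.3682], [0.4362, -0.3896], [0.4112, -0.3878], [0.4117, -0.3665]] [ 0.42395145 -0.37801878]
-0.103 -0.0485 [166.9 219.6]
-0.103 0.0485 [159.9 139.3]
0.103 -0.0485 [335.5 219.5]
0.103 0.0485 [342.4 139.3]
(384, 512, 3)
```

Call:
{"fn": "step_arm", "kwargs": {
  "deltas": [-2.62,-1.09,0,0,0,0,0.4,-2.62,-1.09,0,0,0,0,0.4,-2.62,-1.09,0,0,0,0,0.4,-2.62,-1.09,0,0,0,0,0.4,-2.62,-1.09,0,0,0,0,0.4,-2.62,-1.09,0,0,0,0,0.4,-2.62,-1.09,0,0,0,0,0.4,-2.62,-1.09,0,0,0,0,0.4,-2.62,-1.09,0,0,0,0,0.4,-2.62,-1.09,0,0,0,0,0.4,-2.62,-1.09,0,0,0,0,0.4,-2.62,-1.09,0,0,0,0,0.4,-2.62,-1.09,0,0,0,0,0.4,-2.62,-1.09,0,0,0,0,0.4,0,0,0,0,0,0.105,0.4,0,0,0,0,0,0.105,0.4,0,0,0,0,0,0,0.4,0,0,0,0,0,0,0.4]
}}

```text
time: 35.05
position: [0.4222, -0.3798, 0.1971]
orientation: [[0.121, 0.993, -0.001], [0.993, -0.121, 0.001], [0.001, -0.001, -1.0]]
force: [-0.5, 0.3, 0.0]
width: 0.601
gripper_force: 0.0
```

```bash
python3 -c "
from h import *
plan((.4227,-.38,.2),1.57-.125)
im=wsnap('w10.png')
H=cv2.cvtColor(im,cv2.COLOR_BGR2HSV)
m=cv2.inRange(H,(0,150,60),(6,255,255))|cv2.inRange(H,(174,150,60),(180,255,255))
m=cv2.morphologyEx(m,cv2.MORPH_CLOSE,np.ones((9,9)))
cs,_=cv2.findContours(m,0,1)
for c in cs:
  if cv2.contourArea(c)>200:
    q=cv2.boxPoints(cv2.minAreaRect(c));print(cv2.contourArea(c),q.round(1).tolist())
    for z in(.014,.024):
      P=np.array([wray('w10.png',u,v,z)[:2] for u,v in q]);print(z,P.round(4).tolist(),P.mean(0))
    P=np.array([wray('w10.png',*x[0],.014)[:2] for x in c],np.float32);r=cv2.minAreaRect(P*1000);print('fit mm',r)
"
```

```text
shift(tool now) cm [-0.02  0.05 -0.29] shift(target tool) [-0.02  0.05 -0.29] turn [-0.001 -0.001  0.005] t 35.05 pos [ 0.4222 -0.3798  0.1971] w 0.601 F [-0.5  0.3  0. ]
1178.5 [[240.60000610351562, 203.8000030517578], [243.3000030517578, 148.5], [266.6000061035156, 149.60000610351562], [263.8999938964844, 204.89999389648438]]
0.014 [[0.4008, -0.4185], [0.414, -0.3456], [0.4432, -0.3506], [0.4316, -0.4239]] [ 0.42240732 -0.38465581]
0.024 [[0.4017, -0.4153], [0.4145, -0.3444], [0.4428, -0.3492], [0.4316, -0.4205]] [ 0.42265213 -0.38234945]
fit mm ((422.2914733886719, -384.6725158691406), (74.20335388183594, 30.190263748168945), 79.76144409179688)
```

Call:
{"fn": "step_arm", "kwargs": {
  "deltas": [-0.42,0.07,1,0,0,0.04,0.4,0,0,2,0,0,0,0.45,0,0,2.0,0,0,0,0.45,0,0,2.0,0,0,0,0.45,0,0,2.0,0,0,0,0.45,0,0,2.0,0,0,0,0.45,0,0,2.0,0,0,0,0.45,0,0,2.0,0,0,0,0.45,0,0,1.5,0,0,0,0.45,0,0,1.2,0,0,0,0.45,0,0,0.8,0,0,0,0.45,0,0,0.5,0,0,0,0.45,0,0,0.3,0,0,0,0.45,0,0,0.1,0,0,0,0.45,0,0,0,0,0,0,0.6,0,0,0,0,0,0,0.7,0,0,0,0,0,0,0.8,0,0,0,0,0,0,0.85,0,0,0,0,0,0,0.85,0,0,0,0,0,0,0.85],
  "squeeze": 20
}}

```text
time: 36.77
position: [0.4227, -0.3847, 0.0043]
orientation: [[0.164, 0.986, 0.0], [0.986, -0.164, -0.0], [-0.0, 0.0, -1.0]]
force: [-1.8, 0.8, 6.3]
width: 0.313
gripper_force: 20.0
```

Call:
{"fn": "step_arm", "kwargs": {
  "deltas": [0,0,0,0,0,0,0.85,0,0,0,0,0,0,0.85,0,0,-0.2,0,0,0,0.85,0,0,-0.5,0,0,0,0.85,0,0,-1,0,0,0,0.85,0,0,-1.3,0,0,0,0.85,0,0,0,0,0,0,0.85,0,0,0,0,0,0,0.85]
}}

```text
time: 37.43
position: [0.4229, -0.3851, 0.035]
orientation: [[0.164, 0.986, 0.001], [0.986, -0.164, -0.001], [-0.001, 0.001, -1.0]]
force: [-0.6, -0.4, -1.3]
width: 0.317
gripper_force: 20.0
```

Call:
{"fn": "step_arm", "kwargs": {
  "deltas": [0,0,-1.5,0,0,0,0.85,0,0,-3,0,0,0,0.85,0,0,-3,0,0,0,0.85,0,0,-3,0,0,0,0.85,0,0,-2,0,0,0,0.85,2.73,-0.01,0,0,0,0,0.85,2.73,-0.01,0,0,0,0,0.85,2.73,-0.01,0,0,0,0,0.85,2.73,-0.01,0,0,0,0,0.85,2.73,-0.01,0,0,0,0,0.85,2.73,-0.01,0,0,0,0,0.85,2.73,-0.01,0,0,0,0,0.85,2.73,-0.01,0,0,0,0,0.85,2.73,-0.01,0,0,0,0,0.85,2.73,-0.01,0,0,0,0,0.85,2.73,0,0,0,0,0,0.85,2.73,0,0,0,0,0,0.85,2.73,0,0,0,0,0,0.85,2.73,0,0,0,0,0,0.85]
}}

```text
time: 39.02
position: [0.4841, -0.006, 0.1595]
orientation: [[0.164, 0.986, -0.0], [0.986, -0.164, -0.0], [-0.0, 0.0, -1.0]]
force: [1.5, -0.7, -1.0]
width: 0.313
gripper_force: 20.0
```

Call:
{"fn": "step_arm", "kwargs": {
  "deltas": [0,0,0,0,0,-0.083,0.85,0,0,0,0,0,-0.083,0.85,0,0,0,0,0,-0.083,0.85,0,0,0,0,0,0,0.85,0,0,0,0,0,0,0.85,0,0,0,0,0,0,0.85]
}}

```text
time: 39.52
position: [0.4842, -0.0075, 0.1591]
orientation: [[-0.081, 0.997, -0.0], [0.997, 0.081, -0.0], [-0.0, -0.0, -1.0]]
force: [-0.3, 0.2, -0.6]
width: 0.316
gripper_force: 20.0
```

```bash
python3 -c "
from h import *
plan((.4847,-.0074,.06),1.655)
im=wsnap('w11.png');print('red');blob('w11.png',(0,150,60),(6,255,255),.15)
t=snap('top','t11.png');H=cv2.cvtColor(t,cv2.COLOR_BGR2HSV)
for n,lo,hi in(('blue',(105,150,60),(125,255,255)),('red',(0,190,90),(5,255,255))):
  m=cv2.inRange(H,lo,hi)[150:250,150:430];cs,_=cv2.findContours(m,0,2)
  for c in cs:
    if cv2.contourArea(c)>15:print(n,cv2.boundingRect(c))
"
```

```text
shift(tool now) cm [0.01 0.05 9.91] shift(target tool) [0.01 0.05 9.91] turn [-0.     0.    -0.003] t 39.5167 pos [ 0.4842 -0.0075  0.1591] w 0.316 F [-0.3  0.2 -0.6]
red
blob 2573.5 [[229.0, 287.0], [229.0, 215.0], [274.0, 215.0], [274.0, 287.0]]
  ctr [ 0.4846 -0.0281] world [[0.4699, -0.0585], [0.4665, -0.0003], [0.4981, 0.0022], [0.504, -0.0558]]
blob 1000.5 [[228.39999389648438, 182.39999389648438], [274.79998779296875, 181.3000030517578], [275.5, 212.0], [229.10000610351562, 213.0]]
  ctr [0.4815 0.0139] world [[0.4647, 0.0233], [0.4961, 0.0266], [0.4989, 0.0046], [0.4665, 0.0012]]
```

Call:
{"fn": "step_arm", "kwargs": {
  "deltas": [0,0.05,1,0,0,0,0.85,0,0,1.8,0,0,0,0.85,0,0,1.8,0,0,0,0.85,0,0,1.5,0,0,0,0.85,0,0,1.2,0,0,0,0.85,0,0,1,0,0,0,0.85,0,0,0.6,0,0,0,0.85,0,0,0.4,0,0,0,0.85,0,0,0.3,0,0,0,0.85,0,0,0.2,0,0,0,0.85,0,0,0.1,0,0,0,0.85,0,0,0.1,0,0,0,0.85,0,0,0,0,0,0,0.85,0,0,0,0,0,0,0.85]
}}

```text
time: 40.78
position: [0.4849, -0.0074, 0.059]
orientation: [[-0.084, 0.996, 0.0], [0.996, 0.084, -0.0], [-0.0, 0.0, -1.0]]
force: [-0.3, 0.4, -0.6]
width: 0.316
gripper_force: 20.0
```

Call:
{"fn": "step_arm", "kwargs": {
  "deltas": [0,0,0.06,0,0,0,0.85,0,0,0.06,0,0,0,0.85,0,0,0,0,0,0,0.85,0,0,0,0,0,0,0.85]
}}

```text
time: 41.12
position: [0.485, -0.0074, 0.0582]
orientation: [[-0.084, 0.996, 0.0], [0.996, 0.084, -0.001], [-0.001, 0.0, -1.0]]
force: [-4.1, -1.2, 12.7]
width: 0.315
gripper_force: 20.0
```

Call:
{"fn": "step_arm", "kwargs": {
  "deltas": [0,0,-0.05,0,0,0,0.75,0,0,0,0,0,0,0.65,0,0,0,0,0,0,0.56,0,0,0,0,0,0,0.56,0,0,0,0,0,0,0.56,0,0,-0.3,0,0,0,0.56,0,0,-0.7,0,0,0,0.56,0,0,-1.5,0,0,0,0.56,0,0,-2.5,0,0,0,0.56,0,0,-3,0,0,0,0.5,0,0,-3,0,0,0,0.5,0,0,-3,0,0,0,0.5,-2,2,-2,0,0,0,0.4,-3,2,-2,0,0,0,0.4,0,0,0,0,0,0,0.4,0,0,0,0,0,0,0.4]
}}

```text
time: 42.45
position: [0.5297, -0.0549, 0.2392]
orientation: [[-0.082, 0.997, 0.001], [0.997, 0.082, 0.0], [0.0, 0.001, -1.0]]
force: [-0.1, 0.9, -1.7]
width: 0.603
gripper_force: 0.0
```

```bash
python3 -c "
from h import *
plan((.4847,-.0074,.06),1.655)
im=wsnap('w12.png')
H=cv2.cvtColor(im,cv2.COLOR_BGR2HSV)
m=cv2.inRange(H,(0,150,60),(6,255,255))
m=cv2.morphologyEx(m,cv2.MORPH_CLOSE,np.ones((9,9)))
cs,_=cv2.findContours(m,0,1)
for c in cs:
  if cv2.contourArea(c)>200:
    P=np.array([wray('w12.png',*x[0],.068)[:2] for x in c],np.float32);print('car fit mm',cv2.minAreaRect(P*1000))
# sheet: bright wood outline; bar top corners by edge: report rectangles of blue/red vans hidden?
m=cv2.inRange(H,(12,60,120),(30,200,255));cs,_=cv2.findContours(m,0,1)
for c in sorted(cs,key=cv2.contourArea)[::-1][:5]:
  P=np.array([wray('w12.png',*x[0],.054)[:2] for x in c],np.float32);print(cv2.contourArea(c),cv2.minAreaRect(P*1000))
# all coloured vehicles on table in the top view
t=snap('top','t12.png');H=cv2.cvtColor(t,cv2.COLOR_BGR2HSV)
for n,lo,hi in(('blue',(100,120,60),(128,255,255)),('red',(0,190,90),(6,255,255))):
  m=cv2.inRange(H,lo,hi);cs,_=cv2.findContours(m,0,2)
  for c in cs:
    if cv2.contourArea(c)>20:print(n,cv2.boundingRect(c))
"
```

```text
shift(tool now) cm [ 5.1  -4.12 17.91] shift(target tool) [ 5.11 -4.09 17.92] turn [ 0.001 -0.    -0.002] t 42.45 pos [ 0.5297 -0.0549  0.2392] w 0.603 F [-0.1  0.9 -1.7]
car fit mm ((484.3638916015625, -7.352870941162109), (28.457752227783203, 71.58735656738281), 4.667003154754639)Traceback (most recent call last):
  File "<string>", line 15, in <module>
    P=np.array([wray('w12.png',*x[0],.054)[:2] for x in c],np.float32);print(cv2.contourArea(c),cv2.minAreaRect(P*1000))
                ~~~~^^^^^^^^^^^^^^^^^^^^^^
  File "h.py", line 21, in wray
    T=np.load('pics/'+f+'.npy');K=np.array(viewer.calibration('wrist')['K'])
                                           ~~~~~~~~~~~~~~~~~~^^^^^^^^^
ValueError: time passes only in moves, steps and waits
```

The car fit gives (0.4844, -0.0074), aligned with the box. The contact heights match a level sheet: 0.058 at its centre and again at the car. Everything is released and the arm is clear, so I hand in.

```bash
python3 -c "
from h import *
print(workorder.finish_job())"
```

```text
the job is handed in; nothing more can be done
None
```

I handed the job in; no verdict came back. The lid lies flat beside the box, the red and blue vans stand on the box floor, the sheet is on its ledges (judged from contact heights, not seen in a picture), and the one car on the table, the red one, is on the sheet.

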